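# Shut the rolling mill's finger guard, zero the rolls and open them a quarter turn

## Robot

A 7-joint arm with a two-finger parallel gripper is mounted at the origin on the work surface. World frame = base frame: x ahead of the robot, y to its left, z up, the work surface at z = 0. Lengths are in m, angles in rad, forces in N, time in s.
With the tool pointing down it reaches from about 0.425 to 0.925 m from the base axis. Payload 6.8 kg.
Tool frame: the origin (TCP) lies on the centre line of the jaws, within the pads' length; the fingertips stand 22 mm ahead of it and the grasp point (between the pads) lies 3 mm ahead of it (manip.tip_reach is the distance from the TCP to the fingertips, in m); z points along the fingers, y is the line along which they close (so a half turn about z gives the same grasp; the last joint's range is limited). The gripper opens to 88 mm and grips with 3 to 60 N. Pads are 20 mm wide; open, the fingers measure 115 mm over their backs; the gripper's body (75 mm by 178 mm) begins 61 mm behind the grasp point.
Start: joints at [-0.108, 0.477, 0.022, 1.555, -0.011, 1.109, -0.083], TCP at [0.675, 0, 0.221] pointing down, gripper open.
Joint ranges: [-2.96, 2.96], [-0.34, 2.1], [-1.41, 1.46], [0.24, 2.44], [-1.37, 4.51], [0.17, 1.92], [-2.96, 2.96]. Speed limits (rad/s): [2.39, 2.39, 3.14, 3.14, 3.14, 3.14, 3.14].

## Interface

Orientations are given as a 3x3 rotation matrix whose columns are the frame's x, y, z axes.
In Python, from cell import manip gives the robot as it stands. The module is installed in compiled form; this text tells all that it offers.
- The arm moves only by the tool send_rows, never from a script. Its argument "series" is a list of rows, each an object with "grip": the closure, from 0 (fully open) to 1 (shut); "xyz": the shift along the world's x, y, z in mm, a list of three; "turn": the turn, a rotation vector about the world's x, y, z in degrees, a list of three. In form: [{"grip": grip, "xyz": [tx, ty, tz], "turn": [rx, ry, rz]}, ...]. A call has 1 to 8 rows; each row is the pose to reach, as a shift and turn from the pose commanded when the call began; what a row does not reach only later rows make up. A row lasts 1/8 s, in which the tool goes at most 62.5 mm and 10.7 degrees, less where a joint would pass 70% of its speed; a pose out of reach is approached as far as the arm can. A call with a gripper value outside its range is refused whole. The fingers move at their own pace and stop on an object; "newtons" is the grip in N (left out, the last holds). Time passes only in rows, so rows that repeat a pose let the fingers close. It gives the time, the measured TCP pose, the force, the opening and the grip force at its end, in the units of the state.
- manip.observe(): the state, without advancing time (a new reading comes with each control period).
- manip.capture(name): name is "scene" or "side" or "wrist"; returns a dict with "img" (480x640x3 uint8, blue, green, red), "depth" (480x640 float32, m along the optical axis (not along the pixel's ray), 0 where there is no reading), "mtx" (3x3 intrinsics, pixels), "eye" and "orientation" of the camera in the world. Camera axes: x right, y up, looking along -z (the intrinsics and any distortion apply to the point x, -y, -z); pixel columns grow to the right and rows downward; lengths in m; the calibration is good to about 2 mm. A picture is of the moment at which its call begins.
- manip.sign_off(): hands the job in; it is judged then, once.
The state is a dict: "time_s": time; "joint_pos": joint angles; "qd": joint speeds; "joint_torque": joint torques, N m; "position": TCP position; "tcp_rot": TCP orientation; "wrist_force": force on the tool from outside, world axes, zero at the start; "wrist_torque": the same for the moment, N m; "finger_gap": opening from 0.0 (shut) to 1.0 (fully open); "finger_force": force on a finger pad.
Only numpy, scipy, OpenCV 4.12 (cv2) and the standard library are available. Lean on these libraries where they do the work, as an engineer would, in place of code of your own. Each camera call takes 0.05 s, during which the arm holds its last target. There are 200 camera calls.

## Task

Set the little rolling mill for the next pass: press its yellow finger guard down past the catch until it is fully shut, then wind the tee handle on top clockwise until the rolls meet and it will go no further, and from there open it back a quarter turn. Finish while still gripping the tee handle at that setting, so that it cannot shift while I do up the lock screw; the program ends holding it. Leave the tools and other things on the bench where they are.

Things in the scene. Friction and masses are not known exactly. Their poses are not given: they have to be found in the camera images.
- mill: Bench rolling mill, bolted down: blue cast frame, foot 190 x 180 mm, bridge 110 (x) by 150 mm (y) with its top at 192 mm; three steel gears and a brass dial on it reach 213 mm. Grey motor, 150 mm high, on its +y side out to y = 200 mm. Origin: on the bench under its middle; x points from the feed side (guard, facing the robot) to the back, y along the rolls, z up. Yaw differs by up to 0.35 rad.
- gap_screw (a joint): Angle (rad) of the tee handle about the vertical axis through the mill's origin. 0 = rolls touching, a firm stop; grows anticlockwise seen from above (rolls open). Starts 1.9 to 2.9. Turns with about 0.1 N m, stays where it is left, does not rise or fall. At 0 the red ball end points along the mill's -x, at +1.57 along its -y.
- tee_grip (a point): Middle of the tee handle's level steel crossbar, on the screw's axis, 250 mm above the bench: the place to grip, from above. The bar is 84 mm long, 14 mm wide between flat upright sides, 16 mm high. Below it a 13 mm thick stem; the nearest thing underneath is the dial, 37 mm below the bar's centre. The point's x axis runs along the bar from the red ball to the black one.
- tee_handle: The whole handle with its screw: stem, dial and crossbar with a 22 mm ball on each end (red and black, centres 46 mm from the axis); same origin and axes as tee_grip.
- tee_red_end (a point): Centre of the red ball on the tee handle.
- guard (a joint): Angle (rad) of the finger guard: 0 = fully shut (sloping down 0.70 rad from its hinge toward the robot), growing as the free edge swings up. Starts 1.0 to 1.4. The stiff hinge stays anywhere (about 1 N at the edge). A spring ball catch on the left edge stops it at about 0.15 and is overcome with 6 to 10 N of push on the outer half; then it snaps to 0 and stays.
- guard_hinge (a point): Middle of the guard's level hinge line (along mill y), 60 mm from the mill's origin toward its -x, 178 mm above the bench. The guard is a flap 100 mm long from it, 114 mm wide: yellow frame 6 mm thick, clear pane. Pressing straight down 50 to 65 mm (level) in front of the hinge always meets it; when shut its top lies there 141 (50 mm out) to 128 mm (65 mm out) above the bench.
- guard_edge (a point): Middle of the guard's free edge, on the upper face of the yellow bar, 94 mm from the hinge.
- blank_tray: Bystander: black tray 85 x 125 x 18 mm with brass and copper strips, to the right of the mill (-y). Origin under its centre.
- calipers: Bystander: digital calipers, 230 mm long, 12 mm high, behind the mill. Origin on the bench under the grey display body.
- pliers: Bystander: red-handled pliers, 150 mm long, 11 mm high, to the right in front of the mill. Origin under the joint.
- handpiece: Bystander: steel flex-shaft handpiece without its shaft, 138 mm long, 25 mm thick, lying. Origin under its middle.
- spectacles: Bystander: wire spectacles, 116 mm wide, lying with open temples. Origin between the lenses.
- phone: Bystander: phone, 150 x 72 x 8 mm, lying. Origin under its centre.
- water_bottle: Bystander: clear bottle, 64 mm across, 200 mm high. Origin under its centre.

How it is judged:
On the way, in this order (a step that is already met when the one before it is completed fails the run):
1. the finger guard is pressed shut past its catch (value of joint guard below 0.05 rad), for 0.2 s.
2. the tee handle is wound down until the rolls meet (within 0.05 rad of the stop), guard shut (value of joint each of gap_screw, guard below 0.05 rad), for 0.15 s.
At the end, for the whole second after the job is handed in: The tee handle stands still a quarter turn open from the stop (1.57 rad, give or take 0.17), gripped between the fingers (more than 3 N, grasp point within 35 mm of the bar's middle), and the guard is fully shut (below 0.05 rad) (value of joint gap_screw between 1.4 and 1.74 rad and velocity of joint gap_screw between -0.05 and 0.05 rad/s and value of joint guard below 0.05 rad and contact force between the fingers and tee_handle above 3 N and distance between the grasp point and tee_grip below 0.035 m); the arm keeps its last pose, push and grip.
It fails at once if a tool or other thing on the bench is pushed more than 20 mm from its place (distance of any of blank_tray, calipers, pliers, handpiece, spectacles, phone, water_bottle from where it was at the start of the episode above 0.02 m).
It fails at once if the water bottle is knocked over (angle between water_bottle's own z axis and vertical above 0.5 rad).
It also fails if it takes over 58 s, if anything falls off the work surface, if the arm or the gripper's body presses on something with over 40 N, if the wrist force passes 120 N, or if a joint passes its speed limit or range.

## Working session

There is one attempt and no reset: what is moved stays moved. The work goes in short steps, Python scripts to look and compute and a tool call to move; the robot and the scene stay as the last step left them, time stands still between calls to the robot, and variables do not carry over. Pictures are saved under pics/ and viewed, at most 10 in all, crops included, and the job is handed in when it is done.

Besides the shell and the picture viewer there is one more tool, called after "Emit:" as name(argument=value, ...), one argument or row to a line, values as JSON. send_rows: Moves the arm, as the interface text tells. Its arguments: {"type":"object","properties":{"series":{"type":"array"},"newtons":{"type":"number"}},"required":["series"]}

```bash
mkdir -p pics
cat > h.py <<'E'
import numpy as np, cv2
from cell import manip
def cloud(c):
    K=c["mtx"];d=c["depth"];v,u=np.mgrid[0:480,0:640]
    p=np.stack([(u-K[0,2])/K[0,0]*d,-(v-K[1,2])/K[1,1]*d,-d],-1)
    return p@np.array(c["orientation"]).T+np.array(c["eye"])
E
python3 - <<'E'
from h import *
a=manip.capture("scene");b=manip.capture("side")
for n,c in(("scene",a),("side",b)):
    cv2.imwrite(f"pics/{n}0.png",c["img"]);np.savez(f"{n}0.npz",**c);print(n,c["eye"],c["mtx"].tolist(),(c["depth"]>0).mean())
print(manip.observe())
E
```

```text
scene [ 1.0014224  -0.67712591  0.93789868] [[466.1753870168818, 0.0, 319.1951429239943], [0.0, 466.1753870168818, 236.17883805279214], [0.0, 0.0, 1.0]] 0.9950944010416667
side [0.136268   0.50543206 1.04498988] [[536.7779718985234, 0.0, 318.0882669699622], [0.0, 536.7779718985234, 237.11007685789812], [0.0, 0.0, 1.0]] 0.9959895833333333
{'time_s': 0.1, 'joint_pos': array([-0.10806612,  0.47770954,  0.02237275,  1.55628537, -0.01150265,
        1.10931431, -0.08307063]), 'qd': array([ 0.00073859, -0.00167799, -0.00081309,  0.00100585, -0.0001262 ,
       -0.00107091,  0.00102663]), 'joint_torque': array([ 4.71647683e-03, -5.84088278e+01,  1.53989889e+00, -2.73312145e+01,
       -5.42987685e-02,  1.30690381e-02,  5.50689708e-05]), 'position': array([ 6.74480843e-01, -5.01783655e-05,  2.20013218e-01]), 'tcp_rot': array([[ 1.16082468e-05,  9.99998747e-01, -1.58300070e-03],
       [ 9.99999992e-01, -1.18072031e-05, -1.25673713e-04],
       [-1.25692246e-04, -1.58299923e-03, -9.99998739e-01]]), 'wrist_force': array([ 0.53988904,  0.21780062, -0.28199587]), 'wrist_torque': array([ 0.02311203, -0.00186485,  0.00761582]), 'finger_force': 0.0, 'finger_gap': 0.9955794855260709}
```

View pics/scene0.png

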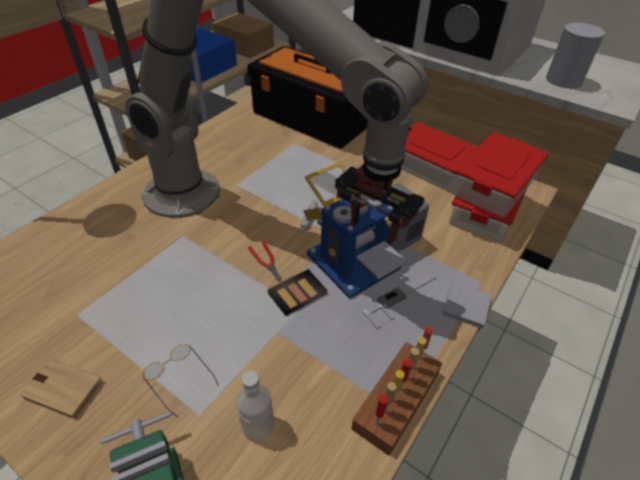

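View pics/side0.png

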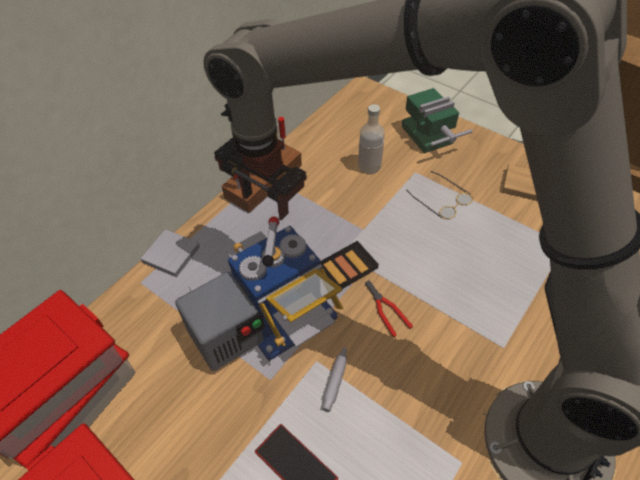

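The scene view shows the gripper just over the mill. In the side view the red ball is at (273,222), the black ball at (268,260), the guard's yellow frame around (305,295), and the motor at (217,318). Next I'll measure these.

```bash
cat > m.py <<'E'
from h import *
c=dict(np.load("side0.npz"));P=cloud(c);hsv=cv2.cvtColor(c["img"],cv2.COLOR_BGR2HSV)
H,S,V=hsv[...,0],hsv[...,1],hsv[...,2]
z=P[...,2];near=(np.hypot(P[...,0]-.63,P[...,1])<.25)
red=((H<6)|(H>174))&(S>120)&(z>.23)&(z<.28)&near
def big(m):
    n,l,s,ce=cv2.connectedComponentsWithStats(m.astype(np.uint8))
    o=np.argsort(-s[1:,4])[:4]+1
    return [(s[i].tolist(),ce[i].round(),np.median(P[l==i],0).round(4)) for i in o]
print("red",*big(red),sep="\n")
hi=(z>.235)&(z<.275)&near
print("hi",*big(hi),sep="\n")
yel=(H>18)&(H<34)&(S>130)&(z>.08)&near
print("yel",*big(yel),sep="\n")
blue=(H>100)&(H<125)&(S>120)&near&(z>.183)&(z<.2)
print("bluetop",*big(blue),blue.sum(),cv2.minAreaRect(P[blue][:,:2].astype(np.float32)))
foot=(H>100)&(H<125)&(S>120)&near&(z<.06)&(z>.005);print("foot",foot.sum(),cv2.minAreaRect(P[foot][:,:2].astype(np.float32)))
y=P[yel];np.save("yel.npy",y)
print(np.percentile(y,[1,50,99],axis=0))
cv2.imwrite("pics/crop.png",cv2.resize(c["img"][200:370,160:390],None,fx=3.4,fy=3.4,interpolation=cv2.INTER_CUBIC))
E
python3 m.py
```

```text
red
([269, 217, 10, 7, 40], array([274., 220.]), array([0.6153, 0.0396, 0.2583]))
([238, 177, 1, 1, 1], array([238., 177.]), array([0.7309, 0.0095, 0.2789]))
hi
([262, 217, 18, 50, 451], array([271., 242.]), array([0.5857, 0.0828, 0.2564]))
([239, 179, 13, 16, 134], array([245., 186.]), array([0.719 , 0.0061, 0.2543]))
([278, 203, 11, 14, 101], array([283., 209.]), array([0.6215, 0.0073, 0.2505]))
([249, 176, 1, 1, 1], array([249., 176.]), array([ 0.7204, -0.0104,  0.2718]))
yel
([267, 269, 75, 53, 825], array([306., 295.]), array([0.4757, 0.111 , 0.2034]))
([260, 303, 20, 34, 166], array([269., 319.]), array([0.5285, 0.1695, 0.1543]))
([282, 343, 3, 3, 6], array([283., 344.]), array([0.4842, 0.1843, 0.1243]))
([281, 172, 2, 2, 2], array([282., 172.]), array([ 0.6275, -0.0084,  0.3383]))
bluetop ([241, 258, 62, 40, 846], array([273., 278.]), array([0.5614, 0.1101, 0.1909])) ([229, 242, 36, 33, 318], array([247., 255.]), array([0.6401, 0.0975, 0.191 ])) ([300, 258, 5, 3, 8], array([302., 259.]), array([0.5453, 0.0442, 0.1911])) ([277, 236, 3, 3, 4], array([278., 237.]), array([0.6189, 0.0302, 0.1922])) 1207 ((0.5906028747558594, 0.08162809908390045), (0.14229434728622437, 0.11048707365989685), 72.09211730957031)
foot 48 ((0.5663734674453735, 0.14115269482135773), (0.054966963827610016, 0.10884096473455429), 59.007389068603516)
[[0.43593186 0.03265724 0.11773073]
 [0.49759484 0.12703034 0.19241761]
 [0.55573431 0.18023933 0.22490405]]
```

View pics/crop.png

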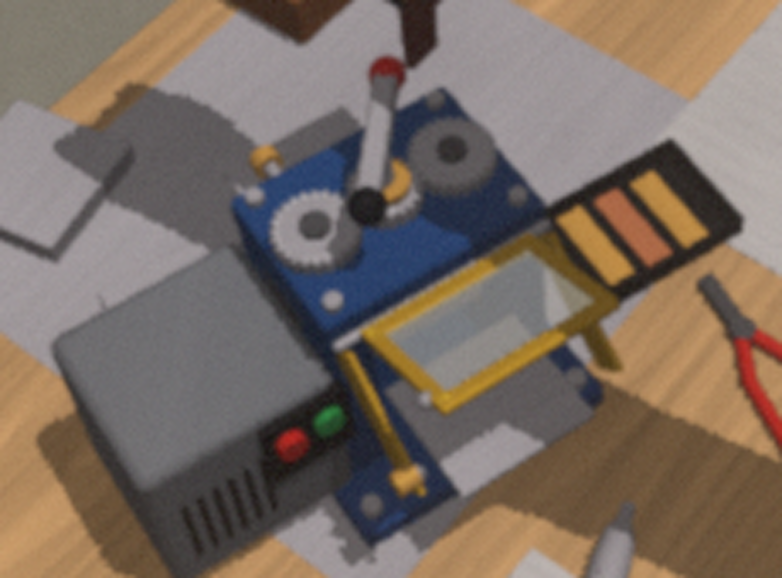

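Emit:
send_rows(
  series=[
    {"grip": 0.5, "xyz": [0, 0, 60], "turn": [0, 0, 0]},
    {"grip": 1, "xyz": [0, 0, 100], "turn": [0, 0, 9]},
    {"grip": 1, "xyz": [-40, 24, 100], "turn": [0, 0, 18]},
    {"grip": 1, "xyz": [-80, 48, 100], "turn": [0, 0, 28]},
    {"grip": 1, "xyz": [-120, 72, 100], "turn": [0, 0, 38]},
    {"grip": 1, "xyz": [-155, 95, 100], "turn": [0, 0, 48]},
    {"grip": 1, "xyz": [-180, 110, 100], "turn": [0, 0, 58]},
    {"grip": 1, "xyz": [-197, 119, 100], "turn": [0, 0, 68]},
  ],
)

```text
time_s: 1.1
position: [0.4765, 0.1198, 0.3207]
tcp_rot: [[-0.93, 0.368, -0.001], [0.368, 0.93, -0.0], [0.0, -0.0, -1.0]]
wrist_force: [-0.5, -0.0, -0.5]
finger_gap: 0.13
finger_force: 0.0
```

Emit:
send_rows(
  series=[
    {"grip": 1, "xyz": [0, 0, 0], "turn": [0, 0, 4]},
    {"grip": 1, "xyz": [0, 0, 0], "turn": [0, 0, 4]},
    {"grip": 1, "xyz": [0, 0, 0], "turn": [0, 0, 4]},
  ],
)

```text
time_s: 1.48
position: [0.4781, 0.1188, 0.3207]
tcp_rot: [[-0.95, 0.311, -0.0], [0.311, 0.95, -0.0], [0.0, -0.0, -1.0]]
wrist_force: [1.0, 0.5, -0.9]
finger_gap: 0.002
finger_force: 0.0
```

Run:
```python
from h import *
s=manip.observe();print(s["position"],s["tcp_rot"].round(3).tolist(),s["joint_pos"].round(2),s["finger_gap"],s["wrist_force"])
c=manip.capture("side");cv2.imwrite("pics/side1.png",c["img"][130:430,120:520]);np.savez("side1.npz",**c)
P=cloud(c);hsv=cv2.cvtColor(c["img"],cv2.COLOR_BGR2HSV);H,S,V=cv2.split(hsv);z=P[...,2]
near=np.hypot(P[...,0]-.59,P[...,1]-.08)<.09
for nm,m in(("bluetop",(H>100)&(H<125)&(S>120)&near&(z>.187)&(z<.196)),("bar",near&(z>.24)&(z<.27))):
    print(nm,m.sum(),cv2.minAreaRect(P[m][:,:2].astype(np.float32)))
w=manip.capture("wrist");cv2.imwrite("pics/wrist1.png",w["img"]);np.savez("wrist1.npz",**w)
```

```text
[0.47808734 0.11877468 0.32067207] [[-0.95, 0.311, -0.0], [0.311, 0.95, -0.0], [0.0, -0.0, -1.0]] [-0.15  0.1  -0.24  1.83  0.03  1.21  0.86] 0.001708159251868036 [ 0.99323428  0.52887494 -0.8798844 ]
bluetop 876 ((0.5905051231384277, 0.07977966964244843), (0.14587552845478058, 0.11035323888063431), 72.38201904296875)
bar 81 ((0.5843725204467773, 0.08490306884050369), (0.01489042118191719, 0.09137013554573059), 35.429439544677734)
```

View pics/side1.png

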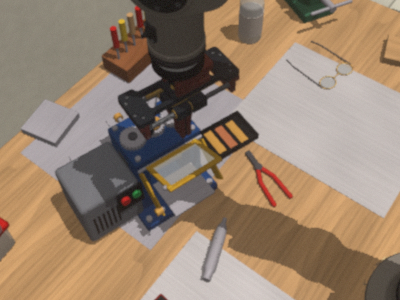

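View pics/wrist1.png

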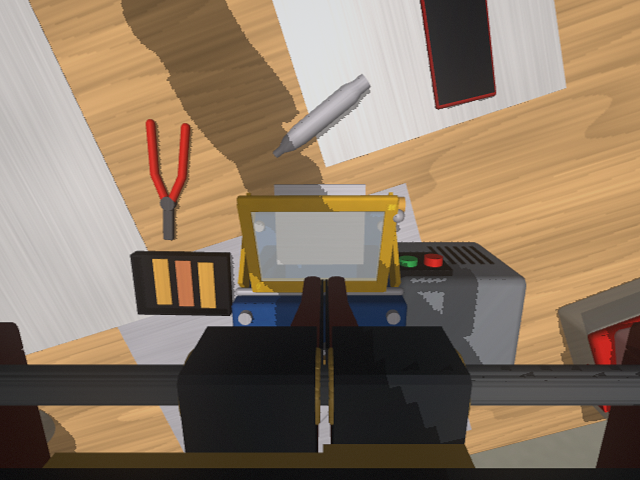

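The guard is square under the fingers in the wrist view (frame from (237,195) to (400,290)), and nothing is in the way. Next I press down.

Emit:
send_rows(
  series=[
    {"grip": 1, "xyz": [0, 0, -40], "turn": [0, 0, 0]},
    {"grip": 1, "xyz": [0, 0, -60], "turn": [0, 0, 0]},
    {"grip": 1, "xyz": [0, 0, -80], "turn": [0, 0, 0]},
    {"grip": 1, "xyz": [0, 0, -100], "turn": [0, 0, 0]},
    {"grip": 1, "xyz": [0, 0, -120], "turn": [0, 0, 0]},
    {"grip": 1, "xyz": [0, 0, -135], "turn": [0, 0, 0]},
    {"grip": 1, "xyz": [0, 0, -145], "turn": [0, 0, 0]},
    {"grip": 1, "xyz": [0, 0, -150], "turn": [0, 0, 0]},
  ],
)

```text
time_s: 2.58
position: [0.4781, 0.1189, 0.1705]
tcp_rot: [[-0.951, 0.309, -0.0], [0.309, 0.951, -0.0], [0.0, -0.0, -1.0]]
wrist_force: [-0.8, -0.3, 0.6]
finger_gap: 0.008
finger_force: 0.5
```

Emit:
send_rows(
  series=[
    {"grip": 1, "xyz": [0, 0, -4], "turn": [0, 0, 0]},
    {"grip": 1, "xyz": [0, 0, -7], "turn": [0, 0, 0]},
    {"grip": 1, "xyz": [0, 0, -10], "turn": [0, 0, 0]},
  ],
)

```text
time_s: 2.95
position: [0.4784, 0.1191, 0.161]
tcp_rot: [[-0.951, 0.309, 0.001], [0.309, 0.951, 0.0], [-0.001, 0.001, -1.0]]
wrist_force: [0.3, 0.9, 1.4]
finger_gap: 0.007
finger_force: 0.4
```

Emit:
send_rows(
  series=[
    {"grip": 1, "xyz": [0, 0, -2], "turn": [0, 0, 0]},
    {"grip": 1, "xyz": [0, 0, -4], "turn": [0, 0, 0]},
  ],
)

```text
time_s: 3.2
position: [0.4781, 0.1191, 0.1568]
tcp_rot: [[-0.951, 0.309, 0.0], [0.309, 0.951, 0.0], [-0.0, 0.0, -1.0]]
wrist_force: [0.3, -0.2, 1.0]
finger_gap: 0.005
finger_force: 0.4
```

Emit:
send_rows(
  series=[
    {"grip": 1, "xyz": [0, 0, -2], "turn": [0, 0, 0]},
    {"grip": 1, "xyz": [0, 0, -4], "turn": [0, 0, 0]},
    {"grip": 1, "xyz": [0, 0, -4], "turn": [0, 0, 0]},
  ],
)

```text
time_s: 3.58
position: [0.4778, 0.119, 0.1526]
tcp_rot: [[-0.951, 0.309, -0.001], [0.309, 0.951, -0.0], [0.001, -0.0, -1.0]]
wrist_force: [0.4, -0.5, -0.1]
finger_gap: 0.005
finger_force: 0.1
```

Run:
```python
from h import *
c=manip.capture("side")
P=cloud(c);H,S,V=cv2.split(cv2.cvtColor(c["img"],cv2.COLOR_BGR2HSV));z=P[...,2]
d=P[...,:2]-[.5905,.081];X=d@[.951,-.309];Y=d@[.309,.951]
m=(H>18)&(H<34)&(S>130)&(z>.07)&(X<-.06)&(X>-.17)&(abs(Y)<.05)
r=-X-.06
A=np.stack([r[m],z[m],Y[m]],1);
for lo in np.arange(0,.1,.01):
    k=(A[:,0]>=lo)&(A[:,0]<lo+.01)
    if k.sum(): print(lo.round(2),k.sum(),np.median(A[k],0).round(4), "pred shut",round(.178-.0-np.tan(.7)*(lo+.005),3))
```

```text
0.0 54 [0.0071 0.1771 0.021 ] pred shut 0.174
0.01 20 [0.012  0.1756 0.0216] pred shut 0.165
0.04 33 [0.0438 0.2628 0.0426] pred shut 0.14
0.05 17 [0.0549 0.1525 0.0472] pred shut 0.132
0.06 17 [0.0654 0.1458 0.0482] pred shut 0.123
0.07 90 [0.0785 0.1369 0.0129] pred shut 0.115
0.08 204 [0.083  0.1351 0.0021] pred shut 0.106
0.09 3 [ 0.0924  0.2416 -0.0234] pred shut 0.098
```

Run:
```python
from h import *
c=manip.capture("side");np.savez("side2.npz",**c)
w=manip.capture("wrist");np.savez("wrist2.npz",**w)
a=cv2.resize(c["img"][240:380,200:380],(771,600),interpolation=cv2.INTER_CUBIC)
a=a[:, :400] if 0 else cv2.resize(a,(400,311)); b=cv2.resize(w["img"][150:400,180:480],(400,333))
o=np.zeros((333,800,3),np.uint8);o[:311,:400]=a;o[:,400:]=b
cv2.imwrite("pics/c2.png",o);s=manip.observe();print(s["position"],s["wrist_force"])
```

```text
[0.47788809 0.11898273 0.15279358] [-0.0012412   0.24646381 -0.3911454 ]
```

View pics/c2.png

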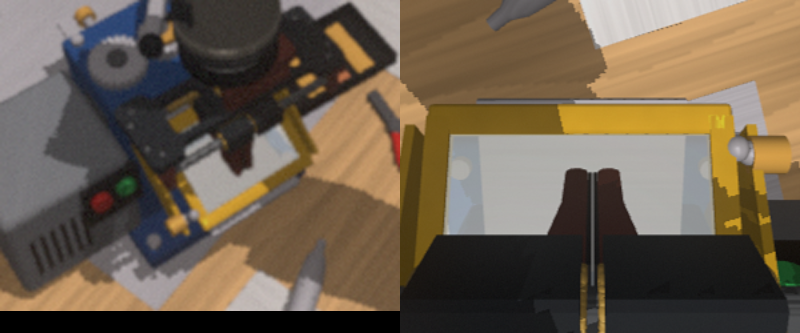

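The guard sits at its catch, with the ball at about (740,150) in the right half, and the fingertips on the pane. I'll press further, a little at a time.

Emit:
send_rows(
  series=[
    {"grip": 1, "xyz": [0, 0, -2], "turn": [0, 0, 0]},
    {"grip": 1, "xyz": [0, 0, -4], "turn": [0, 0, 0]},
  ],
)

```text
time_s: 3.98
position: [0.4782, 0.119, 0.1489]
tcp_rot: [[-0.951, 0.309, 0.001], [0.309, 0.951, 0.0], [-0.0, 0.0, -1.0]]
wrist_force: [0.5, -0.6, 4.5]
finger_gap: 0.004
finger_force: 1.8
```

Emit:
send_rows(
  series=[
    {"grip": 1, "xyz": [0, 0, -2], "turn": [0, 0, 0]},
    {"grip": 1, "xyz": [0, 0, -4], "turn": [0, 0, 0]},
  ],
)

```text
time_s: 4.22
position: [0.4793, 0.1187, 0.1467]
tcp_rot: [[-0.951, 0.31, 0.003], [0.31, 0.951, -0.0], [-0.003, 0.0, -1.0]]
wrist_force: [-2.6, -4.9, 19.0]
finger_gap: 0.006
finger_force: 8.4
```

```bash
cat > g.py <<'E'
from h import *
c=manip.capture("side")
P=cloud(c);H,S,V=cv2.split(cv2.cvtColor(c["img"],cv2.COLOR_BGR2HSV));z=P[...,2]
d=P[...,:2]-[.5905,.081];X=d@[.951,-.309];Y=d@[.309,.951]
m=(H>18)&(H<34)&(S>130)&(z>.07)&(z<.2)&(X<-.125)&(X>-.17)&(abs(Y)<.045)
print("edge",m.sum(),np.median(-X[m]-.06),np.median(z[m]))
s=manip.observe();print(s["position"],s["wrist_force"])
E
python3 g.py
```

```text
edge 235 0.07787819072744506 0.12863626766766956
[0.47951211 0.11862655 0.14654737] [-1.69658138 -3.09836514 10.86518119]
```

Emit:
send_rows(
  series=[
    {"grip": 1, "xyz": [0, 0, -2], "turn": [0, 0, 0]},
    {"grip": 1, "xyz": [0, 0, -2], "turn": [0, 0, 0]},
  ],
)

```text
time_s: 4.53
position: [0.4784, 0.119, 0.1432]
tcp_rot: [[-0.951, 0.309, 0.001], [0.309, 0.951, 0.0], [-0.001, 0.0, -1.0]]
wrist_force: [-0.3, 0.1, 0.1]
finger_gap: 0.004
finger_force: 0.0
```

```bash
python3 g.py
```

```text
edge 225 0.07426204558984409 0.12390082307641104
[0.47799071 0.1189587  0.14285667] [-1.05884797 -0.34182644 -0.29185195]
```

Emit:
send_rows(
  series=[
    {"grip": 1, "xyz": [0, 0, -2], "turn": [0, 0, 0]},
    {"grip": 1, "xyz": [0, 0, -4], "turn": [0, 0, 0]},
    {"grip": 1, "xyz": [0, 0, -5], "turn": [0, 0, 0]},
  ],
)

```text
time_s: 4.95
position: [0.4783, 0.1191, 0.1385]
tcp_rot: [[-0.951, 0.309, 0.0], [0.309, 0.951, -0.0], [-0.0, 0.0, -1.0]]
wrist_force: [-4.4, -1.1, 16.0]
finger_gap: 0.007
finger_force: 7.3
```

```bash
python3 g.py
```

```text
edge 224 0.07234242617492664 0.12120009594929626
[0.47828347 0.1191285  0.13865765] [-3.18430905 -0.80343451 12.45473955]
```

Emit:
send_rows(
  series=[
    {"grip": 1, "xyz": [0, 0, -2], "turn": [0, 0, 0]},
    {"grip": 1, "xyz": [0, 0, -2], "turn": [0, 0, 0]},
  ],
)

```text
time_s: 5.25
position: [0.4785, 0.1191, 0.1382]
tcp_rot: [[-0.951, 0.309, 0.001], [0.309, 0.951, -0.0], [-0.001, 0.0, -1.0]]
wrist_force: [-7.6, -3.3, 26.7]
finger_gap: 0.006
finger_force: 12.5
```

```bash
python3 g.py
```

```text
edge 227 0.07222303182597622 0.12096883295690575
[0.47852976 0.11911981 0.1381911 ] [-8.82395543 -3.10810946 26.50454713]
```

The guard is against its hard stop. Now I lift and go above the tee.

Emit:
send_rows(
  series=[
    {"grip": 1, "xyz": [0, 0, 50], "turn": [0, 0, 0]},
    {"grip": 1, "xyz": [0, 0, 110], "turn": [0, 0, 0]},
    {"grip": 0.5, "xyz": [0, 0, 170], "turn": [0, 0, 0]},
    {"grip": 0, "xyz": [0, 0, 210], "turn": [0, 0, -8]},
    {"grip": 0, "xyz": [30, -10, 210], "turn": [0, 0, -16]},
    {"grip": 0, "xyz": [60, -20, 210], "turn": [0, 0, -25]},
    {"grip": 0, "xyz": [90, -30, 210], "turn": [0, 0, -33]},
    {"grip": 0, "xyz": [112, -38, 210], "turn": [0, 0, -41]},
  ],
)

```text
time_s: 6.3
position: [0.5908, 0.0804, 0.3449]
tcp_rot: [[-0.511, 0.86, -0.001], [0.86, 0.511, -0.0], [0.0, -0.001, -1.0]]
wrist_force: [0.3, 0.2, -0.4]
finger_gap: 0.65
finger_force: 0.0
```

Emit:
send_rows(
  series=[
    {"grip": 0, "xyz": [0, 0, 0], "turn": [0, 0, 0]},
    {"grip": 0, "xyz": [0, 0, 0], "turn": [0, 0, 0]},
    {"grip": 0, "xyz": [0, 0, 0], "turn": [0, 0, 0]},
  ],
)

```text
time_s: 6.68
position: [0.5892, 0.0816, 0.346]
tcp_rot: [[-0.517, 0.856, -0.0], [0.856, 0.517, 0.0], [0.0, -0.0, -1.0]]
wrist_force: [0.0, -0.3, 0.1]
finger_gap: 0.985
finger_force: 0.0
```

```bash
python3 g.py
python3 - <<'E'
from h import *
w=manip.capture("wrist");cv2.imwrite("pics/wrist3.png",w["img"])
def ctr(c,rad=.1):
    P=cloud(c);H,S,V=cv2.split(cv2.cvtColor(c["img"],cv2.COLOR_BGR2HSV));z=P[...,2]
    m=(np.hypot(P[...,0]-.59,P[...,1]-.081)<.07)&(z>.235)&(z<.268)
    n,l,s,ce=cv2.connectedComponentsWithStats(m.astype(np.uint8));i=np.argmax(s[1:,4])+1
    k=(l==i);p=P[k];print(s[i],cv2.minAreaRect(p[:,:2].astype(np.float32)))
    K=c["mtx"];R=c["orientation"];e=c["eye"]
    for nm,q in(("red",k&((H<8)|(H>172))&(S>110)),("bar",k&(S<60)&(V>90)),("black",k&(V<60))):
        if q.sum()<5: continue
        v,u=np.nonzero(q);b=[(u.min()+u.max())/2,(v.min()+v.max())/2]
        r=R@np.array([(b[0]-K[0,2])/K[0,0],-(b[1]-K[1,2])/K[1,1],-1]);t=(.25-e[2])/r[2];print(nm,q.sum(),b,(e+t*r).round(4),np.median(P[q],0).round(4))
ctr(dict(np.load("side0.npz")));ctr(w)
s=manip.observe();print(s["position"],s["joint_pos"].round(2),s["finger_gap"])
E
```

```text
edge 235 0.07222950857190577 0.12104546169953634
[0.58934772 0.08145648 0.34605823] [ 0.73791754 -0.09559996 -0.43951197]
[262 217  18  50 451] ((0.5889692902565002, 0.07988196611404419), (0.020985910668969154, 0.10928195714950562), 33.133033752441406)
red 44 [np.float64(273.5), np.float64(220.0)] [0.6191 0.0359 0.25  ] [0.6147 0.0395 0.2583]
bar 228 [np.float64(272.0), np.float64(241.0)] [0.5883 0.0769 0.25  ] [0.5883 0.0808 0.2566]
black 96 [np.float64(267.5), np.float64(261.0)] [0.5651 0.117  0.25  ] [0.5617 0.1201 0.2553]
[ 304  165   36  155 3392] ((0.5907124876976013, 0.07728156447410583), (0.02125115692615509, 0.1122826486825943), 33.43120574951172)
red 461 [np.float64(325.5), np.float64(307.0)] [0.6181 0.0365 0.25  ] [0.6164 0.0394 0.2589]
bar 1943 [np.float64(322.5), np.float64(254.0)] [0.5946 0.0711 0.25  ] [0.5903 0.0791 0.258 ]
black 729 [np.float64(319.5), np.float64(179.0)] [0.5652 0.1161 0.25  ] [0.5649 0.117  0.2584]
[0.58947007 0.08138618 0.34612211] [-0.14  0.26 -0.13  1.58  0.03  1.3   0.27] 0.9996447768563654
```

View pics/wrist3.png

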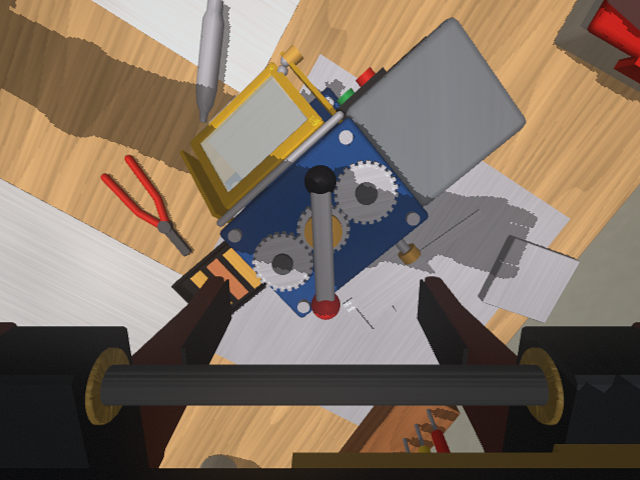

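The bar is between the open fingers (red ball (325,307), black ball (319,180)), and the guard is shut. I'll correct by about (+2,-5) mm and +2.5°, go down and grip.

Emit:
send_rows(
  series=[
    {"grip": 0, "xyz": [2, -5, -20], "turn": [0, 0, 2.5]},
    {"grip": 0, "xyz": [2, -5, -50], "turn": [0, 0, 2.5]},
    {"grip": 0, "xyz": [2, -5, -80], "turn": [0, 0, 2.5]},
    {"grip": 0, "xyz": [2, -5, -93], "turn": [0, 0, 2.5]},
    {"grip": 0.6, "xyz": [2, -5, -93], "turn": [0, 0, 2.5]},
    {"grip": 1, "xyz": [2, -5, -93], "turn": [0, 0, 2.5]},
    {"grip": 1, "xyz": [2, -5, -93], "turn": [0, 0, 2.5]},
    {"grip": 1, "xyz": [2, -5, -93], "turn": [0, 0, 2.5]},
  ],
  newtons=30,
)

```text
time_s: 7.78
position: [0.5924, 0.0761, 0.2536]
tcp_rot: [[-0.552, 0.834, 0.001], [0.834, 0.552, 0.0], [-0.0, 0.001, -1.0]]
wrist_force: [0.9, 0.7, -0.3]
finger_gap: 0.584
finger_force: 0.0
```

Emit:
send_rows(
  series=[
    {"grip": 1, "xyz": [0, 0, 0], "turn": [0, 0, 0]},
    {"grip": 1, "xyz": [0, 0, 0], "turn": [0, 0, 0]},
  ],
)

```text
time_s: 8.02
position: [0.592, 0.076, 0.253]
tcp_rot: [[-0.552, 0.834, 0.0], [0.834, 0.552, 0.0], [-0.0, 0.0, -1.0]]
wrist_force: [-0.2, 0.2, -0.9]
finger_gap: 0.355
finger_force: 0.0
```

Emit:
send_rows(
  series=[
    {"grip": 1, "xyz": [0, 0, 0], "turn": [0, 0, 0]},
    {"grip": 1, "xyz": [0, 0, 0], "turn": [0, 0, 0]},
    {"grip": 1, "xyz": [0, 0, 0], "turn": [0, 0, 0]},
    {"grip": 1, "xyz": [0, 0, 0], "turn": [0, 0, 0]},
  ],
)

```text
time_s: 8.52
position: [0.5919, 0.0759, 0.2528]
tcp_rot: [[-0.552, 0.834, -0.0], [0.834, 0.552, -0.0], [0.0, -0.0, -1.0]]
wrist_force: [-0.7, -0.3, 1.3]
finger_gap: 0.153
finger_force: 30.0
```

Emit:
send_rows(
  series=[
    {"grip": 1, "xyz": [0, 0, 0], "turn": [0, 0, -6]},
    {"grip": 1, "xyz": [0, 0, 0], "turn": [0, 0, -14]},
    {"grip": 1, "xyz": [0, 0, 0], "turn": [0, 0, -22]},
    {"grip": 1, "xyz": [0, 0, 0], "turn": [0, 0, -30]},
    {"grip": 1, "xyz": [0, 0, 0], "turn": [0, 0, -38]},
    {"grip": 1, "xyz": [0, 0, 0], "turn": [0, 0, -46]},
    {"grip": 1, "xyz": [0, 0, 0], "turn": [0, 0, -54]},
    {"grip": 1, "xyz": [0, 0, 0], "turn": [0, 0, -60]},
  ],
)

```text
time_s: 9.52
position: [0.59, 0.0758, 0.2528]
tcp_rot: [[0.449, 0.893, -0.004], [0.893, -0.449, -0.001], [-0.003, -0.004, -1.0]]
wrist_force: [-7.4, -0.5, 5.3]
finger_gap: 0.151
finger_force: 30.0
```

Run:
```python
from h import *
s=manip.observe();print(s["position"],s["joint_pos"].round(2),s["wrist_force"],s["wrist_torque"],s["finger_force"])
```

```text
[0.58999511 0.07579171 0.25277094] [-0.27  0.32  0.05  1.72 -0.02  1.11 -0.68] [-7.42119397 -0.47445608  5.28817175] [-0.22661967  1.8008419   0.08107682] 30.03562867641449
```

Emit:
send_rows(
  series=[
    {"grip": 1, "xyz": [-1, 0, 0], "turn": [0, 0, -8]},
    {"grip": 1, "xyz": [-1, 0, 0], "turn": [0, 0, -16]},
    {"grip": 1, "xyz": [-1, 0, 0], "turn": [0, 0, -24]},
    {"grip": 1, "xyz": [-1, 0, 0], "turn": [0, 0, -32]},
    {"grip": 1, "xyz": [-1, 0, 0], "turn": [0, 0, -40]},
    {"grip": 1, "xyz": [-1, 0, 0], "turn": [0, 0, -48]},
    {"grip": 1, "xyz": [-1, 0, 0], "turn": [0, 0, -56]},
    {"grip": 1, "xyz": [-1, 0, 0], "turn": [0, 0, -64]},
  ],
)

```text
time_s: 10.52
position: [0.5889, 0.0775, 0.2528]
tcp_rot: [[1.0, -0.012, -0.004], [-0.012, -1.0, 0.001], [-0.004, -0.001, -1.0]]
wrist_force: [-7.8, 1.7, 5.5]
finger_gap: 0.154
finger_force: 30.0
```

Run:
```python
from h import *
s=manip.observe();print(s["position"],s["joint_pos"].round(2),s["wrist_force"],s["wrist_torque"],s["finger_force"])
```

```text
[0.58888583 0.07749082 0.25276006] [-0.42  0.32  0.24  1.73 -0.09  1.11 -1.74] [-7.7833225   1.68278527  5.50739888] [0.63374335 1.79028623 0.06243624] 30.027388036251068
```

Emit:
send_rows(
  series=[
    {"grip": 1, "xyz": [0, 0, 0], "turn": [0, 0, -4]},
    {"grip": 1, "xyz": [0, 0, 0], "turn": [0, 0, -8]},
    {"grip": 1, "xyz": [0, 0, 0], "turn": [0, 0, -11]},
    {"grip": 1, "xyz": [0, 0, 0], "turn": [0, 0, -11]},
  ],
)

```text
time_s: 11.02
position: [0.589, 0.0779, 0.2528]
tcp_rot: [[0.98, -0.198, -0.004], [-0.198, -0.98, 0.002], [-0.005, -0.001, -1.0]]
wrist_force: [-7.2, 2.6, 4.0]
finger_gap: 0.153
finger_force: 30.0
```

Run:
```python
from h import *
s=manip.observe();print(s["position"],s["tcp_rot"],s["joint_pos"].round(2),s["wrist_force"],s["wrist_torque"],s["finger_force"])
```

```text
[0.58895106 0.07786857 0.25279459] [[ 9.80164577e-01 -1.98139361e-01 -4.26572220e-03]
 [-1.98133172e-01 -9.80173398e-01  1.83186181e-03]
 [-4.54411135e-03 -9.50344984e-04 -9.99989224e-01]] [-0.45  0.32  0.27  1.73 -0.1   1.11 -1.91] [-7.18952798  2.62646635  4.04941761] [ 0.78680875  1.78853242 -0.00752889] 30.002281665802002
```

Emit:
send_rows(
  series=[
    {"grip": 1, "xyz": [0, 0, 0], "turn": [0, 0, -2]},
    {"grip": 1, "xyz": [0, 0, 0], "turn": [0, 0, -4]},
    {"grip": 1, "xyz": [0, 0, 0], "turn": [0, 0, -6]},
    {"grip": 1, "xyz": [0, 0, 0], "turn": [0, 0, -8]},
    {"grip": 1, "xyz": [0, 0, 0], "turn": [0, 0, -8]},
  ],
)

```text
time_s: 11.65
position: [0.589, 0.0781, 0.2528]
tcp_rot: [[0.943, -0.332, -0.004], [-0.332, -0.943, 0.002], [-0.005, -0.0, -1.0]]
wrist_force: [-8.3, 3.0, 5.6]
finger_gap: 0.152
finger_force: 30.2
```

```bash
cat >s.py<<'E'
from h import *
s=manip.observe();R=s["tcp_rot"];print(s["position"],"yaw",np.degrees(np.arctan2(R[1,1],R[0,1])),s["joint_pos"].round(2),s["wrist_force"],s["wrist_torque"],s["finger_force"])
E
python3 s.py
```

```text
[0.58898814 0.07810716 0.25278262] yaw -109.36551228027143 [-0.47  0.32  0.3   1.73 -0.11  1.11 -2.05] [-8.29260957  2.96958791  5.55052721] [0.80772923 1.76013669 0.27884301] 30.229099094867706
```

Torque is starting to rise, so I keep going to feel the firm stop.

Emit:
send_rows(
  series=[
    {"grip": 1, "xyz": [0, 0, 0], "turn": [0, 0, -2]},
    {"grip": 1, "xyz": [0, 0, 0], "turn": [0, 0, -4]},
    {"grip": 1, "xyz": [0, 0, 0], "turn": [0, 0, -4]},
  ],
)

```text
time_s: 12.02
position: [0.589, 0.0781, 0.2528]
tcp_rot: [[0.918, -0.396, -0.004], [-0.396, -0.918, 0.002], [-0.004, 0.0, -1.0]]
wrist_force: [-7.7, 3.2, 5.2]
finger_gap: 0.159
finger_force: 32.2
```

```bash
python3 s.py
```

```text
[0.58902085 0.0780818  0.2527923 ] yaw -113.30274858540224 [-0.48  0.32  0.31  1.73 -0.11  1.11 -2.11] [-7.73826272  3.19446073  5.15586172] [0.71651689 1.68409668 0.73554455] 32.201859410852194
```

```bash
cat >b.py<<'E'
from h import *
c=manip.capture("wrist");cv2.imwrite("pics/w.png",c["img"])
P=cloud(c);H,S,V=cv2.split(cv2.cvtColor(c["img"],cv2.COLOR_BGR2HSV));z=P[...,2];K=c["mtx"];R=c["orientation"];e=c["eye"]
n=(np.hypot(P[...,0]-.591,P[...,1]-.077)<.065)&(z>.235)&(z<.268);out=[]
for nm,q in(("red",n&((H<8)|(H>172))&(S>110)&(V>50)),("black",n&(V<60)&(S<110))):
    k,l,s,ce=cv2.connectedComponentsWithStats(q.astype(np.uint8))
    if k<2: print(nm,"none");continue
    i=np.argmax(s[1:,4])+1;p=np.median(P[l==i],0);out.append(p);print(nm,s[i],p.round(4))
if len(out)==2: d=out[0]-out[1];a=np.degrees(np.arctan2(d[1],d[0]));print("red dir",a,"joint deg",(a+18-180)%360)
for p in out: d=p-[.591,.077,0];a=np.degrees(np.arctan2(d[1],d[0]));print("from axis",a,(a+18-180)%360)
E
python3 b.py; python3 s.py
```

```text
red [292 278   5   1   5] [0.6055 0.0852 0.2571]
black [ 290  171   49   45 1755] [0.6372 0.0614 0.2585]
red dir 143.13771527560962 joint deg 341.1377152756096
from axis 29.395305041390493 227.3953050413905
from axis -18.67207900212107 179.32792099787892
[0.58902588 0.07806894 0.2527715 ] yaw -113.28510205827718 [-0.48  0.32  0.31  1.73 -0.11  1.11 -2.11] [-7.4078576   3.3957874   4.36394243] [0.66765112 1.74598254 0.71452262] 32.19287361949682
```

The black ball's direction gives about 0° at the joint, so the rolls are at the stop. Now I open it a quarter turn.

Emit:
send_rows(
  series=[
    {"grip": 1, "xyz": [0, 0, 0], "turn": [0, 0, 8]},
    {"grip": 1, "xyz": [0, 0, 0], "turn": [0, 0, 17]},
    {"grip": 1, "xyz": [0, 0, 0], "turn": [0, 0, 26]},
    {"grip": 1, "xyz": [0, 0, 0], "turn": [0, 0, 35]},
    {"grip": 1, "xyz": [0, 0, 0], "turn": [0, 0, 44]},
    {"grip": 1, "xyz": [0, 0, 0], "turn": [0, 0, 52]},
    {"grip": 1, "xyz": [0, 0, 0], "turn": [0, 0, 60]},
    {"grip": 1, "xyz": [0, 0, 0], "turn": [0, 0, 66]},
  ],
)

```text
time_s: 13.08
position: [0.5894, 0.0762, 0.2528]
tcp_rot: [[0.735, 0.678, -0.003], [0.678, -0.735, 0.0], [-0.002, -0.002, -1.0]]
wrist_force: [-6.7, -1.1, 3.7]
finger_gap: 0.154
finger_force: 30.0
```

Emit:
send_rows(
  series=[
    {"grip": 1, "xyz": [0, 0, 0], "turn": [0, 0, 8]},
    {"grip": 1, "xyz": [0, 0, 0], "turn": [0, 0, 16]},
    {"grip": 1, "xyz": [0, 0, 0], "turn": [0, 0, 23]},
    {"grip": 1, "xyz": [0, 0, 0], "turn": [0, 0, 27]},
    {"grip": 1, "xyz": [0, 0, 0], "turn": [0, 0, 28.5]},
    {"grip": 1, "xyz": [0, 0, 0], "turn": [0, 0, 28.5]},
  ],
)

```text
time_s: 13.82
position: [0.5902, 0.0757, 0.2528]
tcp_rot: [[0.327, 0.945, -0.002], [0.945, -0.327, -0.0], [-0.001, -0.002, -1.0]]
wrist_force: [-5.3, -2.0, 4.4]
finger_gap: 0.154
finger_force: 30.0
```

```bash
python3 b.py; python3 s.py; python3 g.py
```

```text
red [307 360   3   5  13] [0.5716 0.0435 0.2519]
black [ 300  170   49   46 1768] [0.6074 0.1222 0.2585]
red dir -114.47438957999552 joint deg 83.52561042000445
from axis -120.06789184314393 77.93210815685609
from axis 70.021181947283 268.021181947283
[0.59018107 0.07571105 0.2527816 ] yaw -19.06854101995227 [-0.25  0.32  0.02  1.72 -0.01  1.11 -0.56] [-5.58173491 -1.91969462  3.76876189] [-0.26350791  1.25987287 -0.02747886] 30.004414916038513
edge 223 0.07236995042051328 0.12125383029041314
[0.59021077 0.07570852 0.25280538] [-5.29531078 -1.24860886  3.07062662]
```

View pics/w.png

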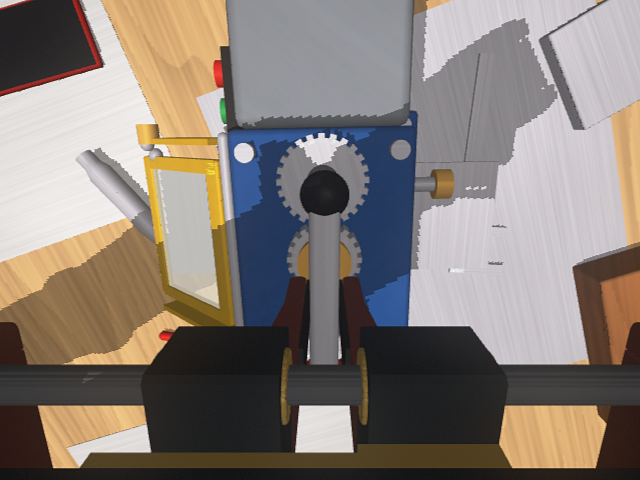

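The bar lies parallel to the mill's roll axis, with the black ball at (324,192) toward the motor. It has turned about 89° from the stop, the guard is shut and the grip is 30 N. I'll let it settle, then hand in.

Emit:
send_rows(
  series=[
    {"grip": 1, "xyz": [0, 0, 0], "turn": [0, 0, 0]},
    {"grip": 1, "xyz": [0, 0, 0], "turn": [0, 0, 0]},
    {"grip": 1, "xyz": [0, 0, 0], "turn": [0, 0, 0]},
    {"grip": 1, "xyz": [0, 0, 0], "turn": [0, 0, 0]},
  ],
)

```text
time_s: 14.42
position: [0.5902, 0.0757, 0.2528]
tcp_rot: [[0.327, 0.945, -0.002], [0.945, -0.327, -0.001], [-0.001, -0.001, -1.0]]
wrist_force: [-5.1, -2.3, 4.0]
finger_gap: 0.151
finger_force: 30.0
```

```bash
python3 -c "
from cell import manip
print(manip.sign_off())"
```

```text
the job is handed in; nothing more can be done
None
```

The job is handed in (it returned no verdict): the guard is pressed fully shut, and the tee handle was wound to the stop, opened back about 89° and is still gripped at 30 N; the arm touched only the guard and the handle.

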